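Shut the red air valve in the art room's valve case

TASK

The airbrush session is over. With your fingertips, push the sliding wooden cover of the valve case all the way across to the other end, so that the valve well is fully open, and then push the red handle inside clockwise until it is fully shut, square across its pipe. Do not grasp or lift anything, leave the blue handle and all the things standing around and in the case as they are, and finish with the hand clear.

Things in the scene. Friction and masses are not known exactly. Their poses are not given: they have to be found in the camera images.
- case: Fixed dark-wood valve case, 200 (x) x 476 (y) x 82 mm high, yaw up to 0.3 rad. Origin: centre of its underside, on the table; -x side faces the robot, y along its length. Its +y half is a flat deck at height 70 mm, its -y half an open well. Brass rails 8 mm thick along the long edges and a stop at each end rise from height 70 to 82 mm.
- well (a point): Centre of the well's mouth, height 70 mm, at case y -114 mm. The well measures 164 (case x) x 216 mm (case y); its floor is at height 8 mm. In it stand two valves, both at case x +25 mm, one at case y -164 and one at -76 mm; which is red and which blue varies.
- cover: Loose light-wood cover board, 180 (x) x 226 (y) x 8 mm, 0.25 to 0.5 kg. Origin: centre of its underside (height 70 mm); axes as the case's. Lies between the rails, 2 mm play either side; slides along case y against 1 to 6 N of friction. Starts over the well, centre at case y -115 to -85 mm; at the far stop, well fully open, its centre is at +117 mm.
- cover_rib (a point): Centre of the aluminium push rib on top of the cover, over the cover's centre: 90 mm along x, 12 mm thick along y, standing from the cover's top face at height 78 mm up to height 102 mm. Point at height 90 mm.
- red_pivot (a point): Vertical turning axis of the valve with the RED handle (white band near its end), at the handle's mid-height, 53 mm above the table. Its brass pipe runs along case x below the handle: top of pipe at height 33 mm, steel nuts and valve body up to 37 mm.
- red_handle (a joint): Angle of the red handle (rad), growing clockwise from above. 0: open, pointing from pivot to case -x, along its pipe; 1.571, at its stop: shut, pointing to case +y. Starts at 0 to 0.25, stays where left; 0.1 N m turns it. A bar 12 mm wide, 14 mm high (height 46 to 60 mm), reaching 58 mm from the axis, on a hub of 10 mm radius.
- blue_tip (a point): Outer end of the BLUE handle (same size and shape as the red one, 58 mm from its own axis, height 53 mm). The other valve, to be left as it is (open, turned 0 to 0.12 rad).
- fitting: Spare brass fitting, a loose upright cylinder 20 mm in diameter, 22 mm high, standing on the well floor between the two valves near the well's +x wall (case x about +62, y about -120 mm). Origin: centre of its underside.
- paint_bottle: Loose white paint bottle with a yellow label, 48 mm in diameter, 110 mm high, standing on the table beyond the deck (case x +170, y +150 mm). Origin: centre of its underside.
- paint_jar: Loose glass paint jar with an orange label, 56 mm in diameter, 55 mm high, on the table on the robot's side of the well (case x -165, y -120 mm). Origin: centre of its underside.
- eraser: Loose white eraser, 24 x 52 x 14 mm, lying on the table on the robot's side of the deck. Origin: centre of its underside.
- pencil_cup: Loose blue cup with pencils, 76 mm in diameter, about 160 mm high with the pencils, to the left of the case. Origin: centre of its underside.
- brush: Loose brush, 170 mm long, lying on the table to the right of the case. Origin: underside of its middle.

How it is judged:
By the outcome, as a careful person would: the job done as asked, in the order asked, and still so for the second after the job is handed in, with the robot touching nothing.
It also fails if it takes over 46 s, if anything falls off the work surface, if the arm or the gripper's body presses on something with over 40 N, if the wrist force passes 120 N, or if a joint passes its speed limit or range.

ROBOT

A 6-joint arm with a two-finger parallel gripper is mounted at the origin on the work surface. World frame = base frame: x ahead of the robot, y to its left, z up, the work surface at z = 0. Lengths are in m, angles in rad, forces in N, time in s.
With the tool pointing down it reaches from about 0.275 to 0.875 m from the base axis. Payload 12.5 kg.
Tool frame: the origin (TCP) lies on the centre line of the jaws, within the pads' length; the fingertips stand r.finger_overhang ahead of it and the grasp point (between the pads) lies 3 mm ahead of it (r.finger_overhang is the distance from the TCP to the fingertips, in m); z points along the fingers, y is the direction in which the jaws open and shut (so a half turn about z gives the same grasp; the last joint's range is limited). The gripper opens to 85 mm and grips with 20 to 120 N. Pads are 22 mm wide; open, the fingers measure 114 mm over their backs; the gripper's body (76 mm by 85 mm) begins 54 mm behind the grasp point. The pads swing forward as they close: fully open they stand 13 mm farther back than shut.
Start: joints at [1.189, 0.351, 1.652, -0, 1.139, -0.085], TCP at [0.161, 0.526, 0.253] pointing down, gripper open.
Joint ranges: [-2.75, 2.75], [-0.79, 2.1], [0.01, 2.65], [-1.57, 4.71], [0.07, 3.14], [-2.87, 2.87]. Speed limits (rad/s): [2.22, 2.22, 2.79, 3.14, 3.14, 3.14].

INTERFACE

Orientations are given as a unit quaternion [x, y, z, w].
In Python, from cell import r, optics gives the robot as it stands. The module is installed in compiled form; this text tells all that it offers. Calls block until the motion is done:
- r.move_to(position, orientation): joint-space move of the TCP to a pose.
- r.move_linear(position, rot=None, vel=0.15): straight line of the TCP; rot=None keeps the orientation; vel is the mean speed in m/s.
- r.set_joints(angles): joint-space move.
- r.set_gripper(opening, squeeze=None): opening from 0.0 (shut) to 1.0 (fully open); squeeze is the grip in N (None keeps the last); returns when the fingers have stopped.
- r.sleep(seconds).
- r.inverse_kinematics(position, orientation): joint angles nearest the present ones, or None.
- optics.get_image(name): name is "scene" or "side" or "wrist"; returns a dict with "pixels" (480x640x3 uint8, red, green, blue), "depth" (480x640 float32, m along the optical axis (not along the pixel's ray), 0 where there is no reading), "fx", "fy", "cx", "cy" (pixels), "camera_from_world" (4x4, takes a point from world to camera coordinates); the wrist camera has in their place "mount" (4x4, takes a point from camera to tool coordinates, whose origin is the TCP and whose axes are the flange's). Camera axes: x right, y down, z forward; pixel columns grow to the right and rows downward; lengths in m; the calibration is good to about 2 mm. A picture is of the moment at which its call begins: read the wrist's pose just before it.
A pose or a line that the arm cannot do raises r.PlanningError and nothing moves.
- r.hand_in(): hands the job in, once; it reports no verdict.
Readings, each from a call of its own:
- r.current_t(): time.
- r.current_q(): joint angles.
- r.current_qvel(): joint speeds.
- r.current_effort(): joint torques, N m.
- r.current_tool_pos(): TCP position.
- r.current_ee_rot(): TCP orientation.
- r.current_contact_force(): force on the tool from outside, world axes, zero at the start.
- r.current_torque(): the same for the moment, N m.
- r.current_opening(): opening from 0.0 (shut) to 1.0 (fully open).
Only numpy, scipy, OpenCV 4.12 (cv2) and the standard library are available. Lean on these libraries where they do the work, as an engineer would, in place of code of your own. Each camera call takes 0.05 s, during which the arm holds its last target.

## Working session

There is one attempt and no reset: what is moved stays moved. The work goes in short steps, each a Python script; the robot and the scene stay as the last script left them, time stands still between calls to the robot, and variables do not carry over. Pictures are saved under pics/ and viewed, and the job is handed in when it is done.

```bash
mkdir -p pics; python3 - <<'E'
from cell import r, optics
import cv2, numpy as np, pickle
print(r.current_t(), r.current_tool_pos(), r.current_ee_rot(), r.finger_overhang, r.current_opening())
d={}
for n in ["scene","side"]:
    im=optics.get_image(n); d[n]=im
    cv2.imwrite(f"pics/{n}0.png",im["pixels"][:,:,::-1])
    print(n,im["fx"],im["cx"],im["cy"]); print(np.round(im["camera_from_world"],3))
pickle.dump(d,open("d0.pkl","wb"))
E
```

```text
0.0 [0.16070651 0.52566981 0.25276008] [ 1.47857016e-01  9.89008565e-01 -5.82697414e-04 -1.47845915e-04] 0.022 1.0019655289282008
scene 486.54385619280123 315.1224780911663 236.67997081012942
[[ 0.841  0.541 -0.011 -0.48 ]
 [ 0.448 -0.707 -0.547 -0.197]
 [-0.304  0.455 -0.837  1.343]
 [ 0.     0.     0.     1.   ]]
side 475.17907952306837 317.7228546766605 236.08369755681792
[[ 0.99  -0.142 -0.022 -0.573]
 [-0.102 -0.585 -0.805  0.133]
 [ 0.102  0.798 -0.594  1.02 ]
 [ 0.     0.     0.     1.   ]]
```

View pics/scene0.png

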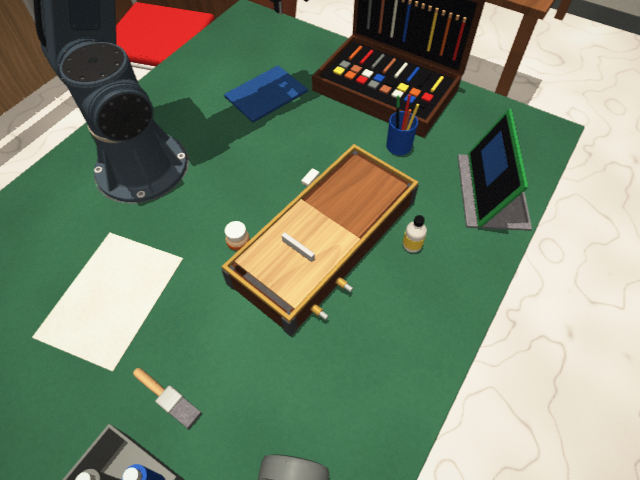

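View pics/side0.png

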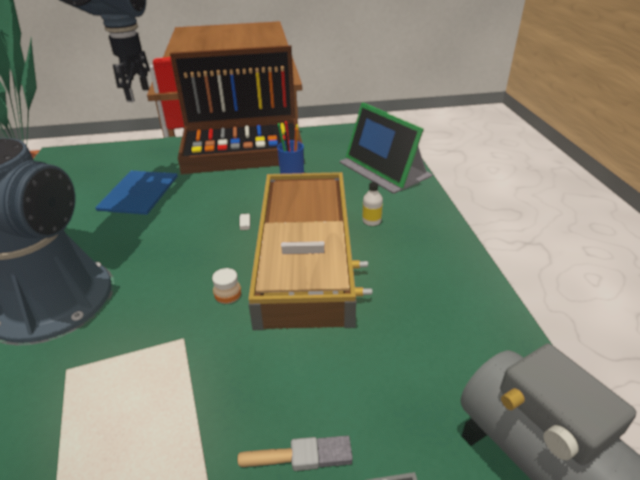

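Both views show the case with its cover over the near (-y) half. The rib is at scene px (298,246) and side px (303,247), with the jar, bottle, eraser, cup and brush all around the case. Next I'll fit the case and rib from depth.

```bash
cat > h.py <<'E'
import numpy as np, cv2, pickle
def cloud(im,T=None):
    d=im["depth"]; v,u=np.mgrid[0:480,0:640]
    P=np.stack([(u-im["cx"])/im["fx"]*d,(v-im["cy"])/im["fy"]*d,d],-1)
    W=np.linalg.inv(im["camera_from_world"]) if T is None else T
    Q=P@W[:3,:3].T+W[:3,3]; Q[d<=0]=np.nan
    return Q
E
python3 - <<'E'
from h import *
d=pickle.load(open("d0.pkl","rb"))
for n in d:
    im=d[n]; Q=cloud(im); p=im["pixels"]; hsv=cv2.cvtColor(p,cv2.COLOR_RGB2HSV)
    X,Y,Z=Q[...,0],Q[...,1],Q[...,2]
    box=(X>.3)&(X<.8)&(Y>-.4)&(Y<.4)
    m=box&(Z>.065)&(Z<.09)
    m=cv2.morphologyEx(m.astype(np.uint8),cv2.MORPH_OPEN,np.ones((3,3)))
    k,l,s,c=cv2.connectedComponentsWithStats(m); i=1+np.argmax(s[1:,4]); m=l==i
    pts=Q[m][:,:2].astype(np.float32); rect=cv2.minAreaRect(pts*1000); print(n,"case",rect,m.sum(), "medZ",np.nanmedian(Z[m]))
    print(cv2.boxPoints(rect))
    t=box&(Z<.01)&(X<.5); print("tableZ",np.nanmedian(Z[t]))
    c0=np.array(rect[0])/1000
    rr=box&(Z>.093)&(Z<.115)&(np.hypot(X-c0[0],Y-c0[1])<.2)
    rr&=cv2.dilate(m.astype(np.uint8),np.ones((15,15)))>0
    q=Q[rr]; print("rib",rr.sum(),cv2.minAreaRect((q[:,:2]*1000).astype(np.float32)),np.median(q,0))
E
```

```text
scene case ((559.4182739257812, 62.54310607910156), (481.8179626464844, 205.11102294921875), 82.42108154296875) 14532 medZ 0.07664849637125687
[[ 425.98477 -162.73512]
 [ 629.304   -189.78755]
 [ 692.8518   287.82135]
 [ 489.53253  314.87378]]
tableZ 5.7008580418016486e-05
rib 240 ((547.6068115234375, -32.39910125732422), (13.579017639160156, 90.14610290527344), 82.0939712524414) [ 0.54825554 -0.03406812  0.10097946]
side case ((556.8079833984375, 63.193572998046875), (486.03753662109375, 201.5199737548828), 82.57567596435547) 11320 medZ 0.07637207365419985
[[ 425.49066 -164.76794]
 [ 625.3212  -190.80768]
 [ 688.1253   291.1551 ]
 [ 488.29474  317.19482]]
tableZ -0.0009991425224432637
rib 264 ((543.5573120117188, -32.92261505126953), (15.67349624633789, 87.91357421875), 82.98566436767578) [ 0.54500813 -0.03546983  0.09984371]
```

```bash
cat >> h.py <<'E'
C=np.array([.558,.063]); YAW=-0.131
def c2w(x,y,z=None):
    c,s=np.cos(YAW),np.sin(YAW); p=C+np.array([c*x-s*y,s*x+c*y])
    return [*p] if z is None else [*p,z]
def w2c(X,Y):
    c,s=np.cos(YAW),np.sin(YAW); a=np.array(X)-C[0]; b=np.array(Y)-C[1]
    return c*a+s*b, -s*a+c*b
def quat(ang): # tool pointing down, tool x at world angle ang
    return [np.cos(ang/2),np.sin(ang/2),0,0]
E
python3 - <<'E'
from h import *
from cell import r,optics
d=pickle.load(open("d0.pkl","rb"))
for n in d:
    Q=cloud(d[n]); m=np.isfinite(Q[...,2])&(Q[...,2]>.1)&(Q[...,0]>.35)&(Q[...,0]<.85)&(abs(Q[...,1])<.45)
    x,y=w2c(Q[m][:,0],Q[m][:,1]); g=(abs(y-.33)<.09)&(abs(x)<.15); print(n,"cup?",g.sum(), x[g].min() if g.any() else 0,x[g].max()if g.any() else 0,y[g].min()if g.any() else 0)
q=quat(YAW+np.pi/2)
r.set_gripper(0.0); print(r.current_t(),r.current_opening(),r.finger_overhang)
p=c2w(0,-.135,.25)
print(r.inverse_kinematics(p,q))
r.move_to(p,q); print(r.current_t(),r.current_tool_pos(),r.current_q())
pos=r.current_tool_pos();rot=r.current_ee_rot()
im=optics.get_image("wrist"); pickle.dump((im,pos,rot),open("w1.pkl","wb"))
cv2.imwrite("pics/w1.png",im["pixels"][:,:,::-1]); print(np.round(im["mount"],3))
print(r.current_contact_force())
E
```

```text
scene cup? 128 -0.07153564407049406 -0.015937079277802295 0.3466513150717702
side cup? 151 -0.07398605528950658 -0.01989102192695434 0.3453842387038948
0.8667 -0.0012434048507916193 0.022
[-2.15785647e-01  3.45138457e-01  1.66846816e+00 -4.44089210e-16
  1.12798604e+00 -8.47856466e-02]
3.375 [ 0.54044925 -0.07016131  0.25002971] [-2.14583507e-01  3.45067315e-01  1.66849177e+00  1.42884737e-04
  1.12797580e+00 -8.47447541e-02]
[[ 0.    -0.966 -0.26   0.066]
 [ 1.     0.    -0.    -0.001]
 [ 0.    -0.26   0.966 -0.12 ]
 [ 0.     0.     0.     1.   ]]
[-0.70989085 -0.54512193  0.27591296]
```

View pics/w1.png

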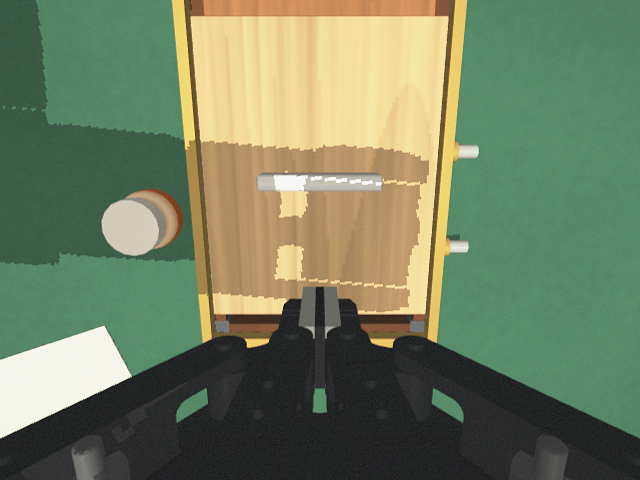

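The wrist view shows the rib at px (319,182), centred between the rails, with the fingertips at (320,300). I'll measure the rib and rails, and the hand's own profile.

```bash
python3 - <<'E'
from h import *
from scipy.spatial.transform import Rotation as R
im,pos,rot=pickle.load(open("w1.pkl","rb"))
W=np.eye(4);W[:3,:3]=R.from_quat(rot).as_matrix();W[:3,3]=pos
T=W@im["mount"]; Q=cloud(im,T); X,Y,Z=[Q[...,i] for i in range(3)]
m=(Z>.096)&(Z<.107)&(np.arange(480)[:,None]<230); q=Q[m]
rc=cv2.minAreaRect((q[:,:2]*1000).astype(np.float32)); print("rib",rc,np.median(q[:,2]),w2c(rc[0][0]/1e3,rc[0][1]/1e3))
# rails: yellow px z~.082
m=(Z>.079)&(Z<.087)&(np.arange(480)[:,None]<300); x,y=w2c(X,Y)
for s in(-1,1):
    mm=m&(s*x>.085)
    xx,yy=x[mm],y[mm]
    f=np.polyfit(yy,xx,1)
    # outer / inner edges per bins
    e=[(np.percentile(xx[abs(yy-b)<.005],[2,98])) for b in np.arange(-.12,.0,.02)]
    print(s,mm.sum(),f,np.round(np.mean(e,0),4),np.median(Z[mm]))
# hand profile in tool frame
M=im["mount"];H=cloud(im,M); 
for z0 in np.arange(-.08,.03,.01):
    mm=(H[...,2]>z0)&(H[...,2]<z0+.01); h=H[mm]
    if len(h): print(round(z0,3),len(h),np.round(h.min(0),3),np.round(h.max(0),3))
# jar
m=(Z>.04)&(Z<.06)&(x<-.12); print("jar",np.median(x[m]),np.median(y[m]))
E
```

```text
rib ((545.0665283203125, -31.591772079467773), (11.499735832214355, 89.7098388671875), 82.56388854980469) 0.10116253932994829 (np.float64(-0.00046654391735739993), np.float64(-0.09547073044444793))
-1 3508 [-0.00193826 -0.09650603] [-0.1006 -0.0925] 0.08125209133677777
1 3498 [-0.00134492  0.09481023] [0.091 0.099] 0.08123594528917791
-0.08 6632 [ 0.012 -0.053 -0.079] [ 0.022  0.052 -0.07 ]
-0.07 20313 [ 0.002 -0.061 -0.07 ] [ 0.02   0.059 -0.06 ]
-0.06 17793 [-0.006 -0.06  -0.06 ] [ 0.019  0.059 -0.05 ]
-0.05 9937 [-0.008 -0.052 -0.05 ] [ 0.019  0.051 -0.04 ]
-0.04 8937 [-0.009 -0.044 -0.04 ] [ 0.015  0.043 -0.03 ]
-0.03 4299 [-0.012 -0.037 -0.03 ] [ 0.015  0.036 -0.02 ]
-0.02 1269 [-0.011 -0.021 -0.02 ] [ 0.014  0.021 -0.01 ]
-0.01 872 [ 0.007 -0.014 -0.01 ] [ 0.012  0.013 -0.   ]
-0.0 841 [ 0.007 -0.014  0.   ] [0.012 0.013 0.01 ]
0.01 495 [ 0.007 -0.014  0.01 ] [0.012 0.013 0.02 ]
jar -0.16062913791869976 -0.13707049872448118
```

```bash
sed -i 's/^C=.*/C=np.array([.558,.063])-np.array([.0008,0])/' h.py; python3 - <<'E'
from h import *
from cell import r,optics
q=quat(YAW+np.pi/2); x=0.0003
r.move_linear(c2w(x,-.130,.14),q,vel=.2)
r.move_linear(c2w(x,-.130,.106),q,vel=.12)
f0=np.array(r.current_contact_force()); print(r.current_t(),f0)
yh=np.array(c2w(0,1))-np.array(c2w(0,0))
for y in (-.116,-.108,-.06,0.0,.06,.085):
    r.move_linear(c2w(x,y,.106),q,vel=.08)
    f=np.array(r.current_contact_force())-f0; print(y,r.current_t(),np.round(f,1), "fy",round(-f[:2]@yh,2))
y=.085
while y<.112:
    y+=.003 if y<.094 else .0015
    r.move_linear(c2w(x,y,.106),q,vel=.05)
    f=np.array(r.current_contact_force())-f0; fy=-f[:2]@yh; print(round(y,4),round(r.current_t(),2),round(fy,2))
    if fy>12: break
r.sleep(.1)
print(w2c(*r.current_tool_pos()[:2]))
E
```

```text
Traceback (most recent call last):
NameError: name 'YAW' is not defined
```

```bash
sed -i 's/^C=.*/C=np.array([.5572,.063]); YAW=-0.131/' h.py; cat > push.py <<'E'
from h import *
from cell import r,optics
q=quat(YAW+np.pi/2); x=0.0003
r.move_linear(c2w(x,-.130,.14),q,vel=.2)
r.move_linear(c2w(x,-.130,.106),q,vel=.12)
f0=np.array(r.current_contact_force()); print(r.current_t(),f0)
yh=np.array(c2w(0,1))-np.array(c2w(0,0))
for y in (-.116,-.108,-.06,0.0,.06,.085):
    r.move_linear(c2w(x,y,.106),q,vel=.08)
    f=np.array(r.current_contact_force())-f0; print(y,r.current_t(),np.round(f,1), "fy",round(-f[:2]@yh,2))
y=.085
while y<.112:
    y+=.003 if y<.094 else .0015
    r.move_linear(c2w(x,y,.106),q,vel=.05)
    f=np.array(r.current_contact_force())-f0; fy=-f[:2]@yh; print(round(y,4),round(r.current_t(),2),round(fy,2))
    if fy>12: break
r.sleep(.1)
print(w2c(*r.current_tool_pos()[:2]))
E
python3 push.py
```

```text
4.5583 [0.08009174 0.5463996  0.6515621 ]
-0.116 4.8833 [-0.9 -0.4 -0.4] fy 0.49
-0.108 5.1333 [ 0.3 -0.5 -0.8] fy 0.44
-0.06 5.8833 [ 0.9  0.5 -0. ] fy -0.58
0.0 6.7833 [-0.  -0.6 -0.4] fy 0.55
0.06 7.6833 [-0.3 -0.4 -0.7] fy 0.4
0.085 8.15 [-1.6 -0.8 -0.5] fy 0.96
0.088 8.4 0.07
0.091 8.65 0.76
0.094 8.9 0.09
0.0955 9.15 1.95
0.097 9.4 2.54
0.0985 9.65 1.89
0.1 9.9 1.94
0.1015 10.15 10.69
0.103 10.4 21.27
(np.float64(0.00043421299926271924), np.float64(0.1005533839116697))
```

The force rose to 10 N and then 21 N at finger y 0.1005, so the cover is at the far stop. I'll back off and look into the well.

```bash
python3 - <<'E'
from h import *
from cell import r,optics
q=quat(YAW+np.pi/2)
r.move_linear(c2w(0,.08,.106),q,vel=.1)
r.move_linear(c2w(0,.05,.14),q,vel=.2)
r.move_linear(c2w(0,-.19,.22),q,vel=.3)
r.sleep(.15)
pos=r.current_tool_pos();rot=r.current_ee_rot()
im=optics.get_image("wrist"); pickle.dump((im,pos,rot),open("w2.pkl","wb"))
cv2.imwrite("pics/w2.png",im["pixels"][:,:,::-1])
im=optics.get_image("scene"); pickle.dump(im,open("s2.pkl","wb"))
cv2.imwrite("pics/s2.png",cv2.resize(im["pixels"][120:360,190:470,::-1],None,fx=2.5,fy=2.5))
print(r.current_t(),r.current_contact_force())
E
```

```text
12.5 [0.00866765 0.39299217 0.51013743]
```

View pics/w2.png

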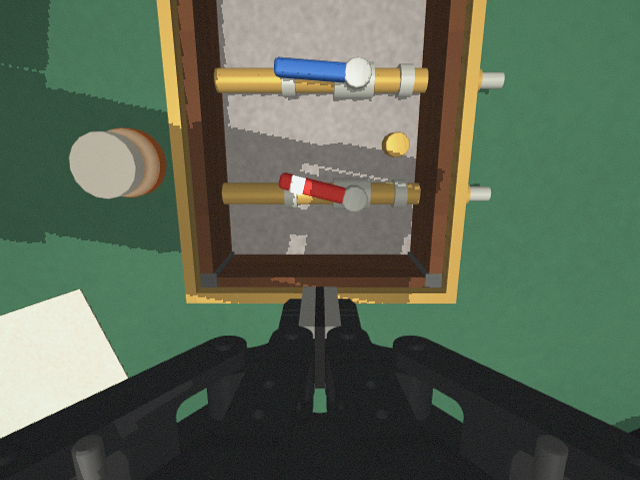

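View pics/s2.png

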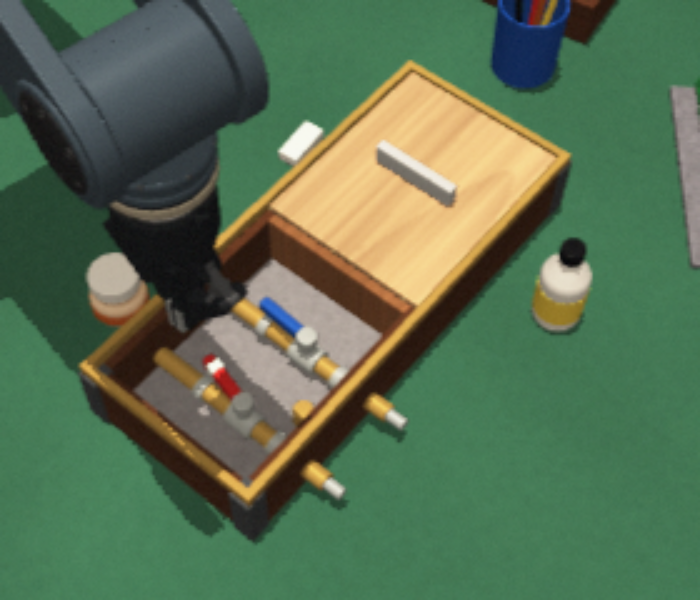

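The cover is fully across. The red valve is the near one (hub px (355,198), tip (285,183)), the blue one is beyond it (tip (279,67)), and the fitting is at (396,144).

```bash
cat > meas.py <<'E'
from h import *
from scipy.spatial.transform import Rotation as R
def meas(f):
    im,pos,rot=pickle.load(open(f,"rb"))
    W=np.eye(4);W[:3,:3]=R.from_quat(rot).as_matrix();W[:3,3]=pos
    Q=cloud(im,W@im["mount"]); X,Y,Z=[Q[...,i] for i in range(3)]; x,y=w2c(X,Y)
    hsv=cv2.cvtColor(im["pixels"],cv2.COLOR_RGB2HSV); h,s,v=[hsv[...,i].astype(int) for i in range(3)]
    inw=(abs(x)<.08)&(y>-.222)&(y<-.006)
    for n,c in (("red",((h<6)|(h>174))&(s>150)),("blue",(h>100)&(h<125)&(s>120))):
        m=inw&c&(Z>.052)&(Z<.068)
        rc=cv2.minAreaRect((np.c_[x[m],y[m]]*1000).astype(np.float32)); b=cv2.boxPoints(rc)
        print(n,m.sum(),np.round(rc[0],1),np.round(rc[1],1),round(rc[2],1),"z",np.round(np.median(Z[m]),4),"box",np.round(b,1).tolist())
    for n,py in(("redhub",-.164),("bluehub",-.076)):
        m=inw&(np.hypot(x-.025,y-py)<.02)&(Z>.056)&(s<60)&(v>60)
        if m.sum()>5: print(n,m.sum(),cv2.minEnclosingCircle((np.c_[x[m],y[m]]*1000).astype(np.float32)),np.median(Z[m]))
    m=inw&(Z>.026)&(Z<.034)&(x>.045)&(abs(y+.12)<.03)
    if m.sum()>5: print("fitting",m.sum(),cv2.minEnclosingCircle((np.c_[x[m],y[m]]*1000).astype(np.float32)))
    m=(Z>.079)&(Z<.086)&(np.arange(480)[:,None]<310)&(abs(x)<.12)&(y<.01)&(h<35)&(s>100)
    print("rails x",np.percentile(x[m],[1,99]),"y min",np.percentile(y[m],.5))
    m=inw&(Z>.03)&(Z<.045)&(abs(x)<.02); 
    for a,bb in((-.19,-.14),(-.1,-.05)):
        k=m&(y>a)&(y<bb); print("pipe",k.sum(),np.percentile(y[k],[3,97]),np.percentile(Z[k],95))
E
python3 -c "
from meas import meas; meas('w2.pkl')"
```

```text
red 812 [  -7.  -155.1] [12.  48.9] 75.9 z 0.059 box [[-32.20000076293945, -155.0], [15.300000190734863, -166.89999389648438], [18.200000762939453, -155.1999969482422], [-29.200000762939453, -143.39999389648438]]
blue 1318 [ -8.1 -73.4] [11.4 49.4] 85.9 z 0.0589 box [[-33.20000076293945, -77.30000305175781], [16.100000381469727, -80.80000305175781], [16.899999618530273, -69.5], [-32.29999923706055, -65.9000015258789]]
redhub 528 ((26.934707641601562, -168.6633758544922), 15.721650123596191) 0.05922918864441626
bluehub 669 ((20.841520309448242, -73.50460052490234), 14.197831153869629) 0.05910603405181347
fitting 497 ((60.98003387451172, -123.54109191894531), 9.859037399291992)
rails x [-0.09967973  0.09997611] y min -0.23705198943130926
pipe 274 [-0.17391131 -0.15273012] 0.0346971496977115
pipe 418 [-0.08529233 -0.07673347] 0.03540923889239814
```

Red pivot is at about case (25.5,-163.3) mm and the handle angle is about 0.244. I'll sweep it with the closed fingers, turning the hand with the handle.

```bash
cat > turn.py <<'E'
from h import *
from cell import r,optics
PV=np.array([.0255,-.1633]); U=.042; Zt=.0655
def pose(th,g,z=Zt,u=U):
    d=np.array([-np.cos(th),np.sin(th)]); n=np.array([np.sin(th),np.cos(th)])
    p=PV+u*d-(.017+g)*n
    return c2w(*p,z),quat(YAW+np.pi/2-th),n
def nw(n): return np.array(c2w(*n))-np.array(c2w(0,0))
p,q,n=pose(.244,.012,.13); r.move_linear(p,q,vel=.2)
p,q,n=pose(.244,.012); r.move_linear(p,q,vel=.1)
f0=np.array(r.current_contact_force()); print(r.current_t(),np.round(f0,1))
p,q,n=pose(.244,.001); r.move_linear(p,q,vel=.06)
for th in np.linspace(.35,1.54,9):
    p,q,n=pose(th,0); r.move_linear(p,q,vel=.06)
    f=np.array(r.current_contact_force())-f0; print(round(th,2),round(r.current_t(),2),np.round(f,1),"fn",round(-f[:2]@nw(n),2))
    if np.linalg.norm(f)>30: raise SystemExit("force")
g=0.001
while g>-.010:
    p,q,n=pose(np.pi/2,g); r.move_linear(p,q,vel=.03)
    f=np.array(r.current_contact_force())-f0; fn=-f[:2]@nw(n); print(round(g,4),round(r.current_t(),2),round(fn,2),w2c(*r.current_tool_pos()[:2])[0])
    if fn>12: break
    g-=.001
E
python3 turn.py
```

```text
13.9083 [-0.3 -0.5 -0. ]
0.35 14.5 [0.3 0.2 0.3] fn -0.28
0.5 14.8 [0.9 0.2 0.3] fn -0.68
0.65 15.1 [ 0.   0.4 -0. ] fn -0.28
0.8 15.4 [0.3 1.  0.1] fn -0.78
0.94 15.7 [-0.1  0.2  0.2] fn 0.01
1.09 16.0 [0.7 1.4 0.1] fn -1.16
1.24 16.3 [ 0.7  0.2 -0.1] fn -0.7
1.39 16.6 [0.6 0.1 0. ] fn -0.62
1.54 16.9 [-0.1  0.6  0.9] fn 0.18
0.001 17.15 0.27 0.00730923029134781
0.0 17.4 2.23 0.008349916707686134
-0.001 17.65 6.33 0.008824426588714296
-0.002 17.9 10.03 0.009008983206201894
-0.003 18.15 14.18 0.009174573592584268
```

```bash
python3 - <<'E'
from h import *
from cell import r,optics
from meas import meas
q=quat(YAW)
r.move_linear(c2w(-.012,-.1213,.0655),q,vel=.06)
r.move_linear(c2w(-.012,-.1213,.15),q,vel=.15)
q=quat(YAW+np.pi/2)
r.move_to(c2w(0,-.19,.22),q); r.sleep(.2)
pos=r.current_tool_pos();rot=r.current_ee_rot()
im=optics.get_image("wrist"); pickle.dump((im,pos,rot),open("w3.pkl","wb"))
cv2.imwrite("pics/w3.png",im["pixels"][:,:,::-1])
im=optics.get_image("scene"); pickle.dump(im,open("s3.pkl","wb"))
cv2.imwrite("pics/s3.png",im["pixels"][:,:,::-1])
print(r.current_t(),r.current_contact_force())
meas("w3.pkl")
E
```

```text
21.2083 [ 0.39949039 -0.34347001 -0.2305385 ]
red 847 [  24.9 -130.5] [11.8 48.4] 0.3 z 0.059 box [[18.899999618530273, -106.4000015258789], [19.200000762939453, -154.6999969482422], [30.899999618530273, -154.6999969482422], [30.600000381469727, -106.30000305175781]]
blue 1313 [ -8.3 -73.4] [11.6 49.2] 86.0 z 0.0588 box [[-33.29999923706055, -77.5], [15.800000190734863, -81.0], [16.600000381469727, -69.4000015258789], [-32.5, -65.9000015258789]]
redhub 505 ((28.76712989807129, -167.10145568847656), 15.05086612701416) 0.059188570337797175
bluehub 673 ((20.28484344482422, -73.86732482910156), 14.634109497070312) 0.059074180510011176
fitting 493 ((61.12978744506836, -123.5853271484375), 10.001058578491211)
rails x [-0.0997371   0.09989873] y min -0.23691736865195384
pipe 781 [-0.17191583 -0.15394413] 0.03613942846306922
pipe 421 [-0.08571803 -0.07661722] 0.03546450793106182
```

View pics/w3.png

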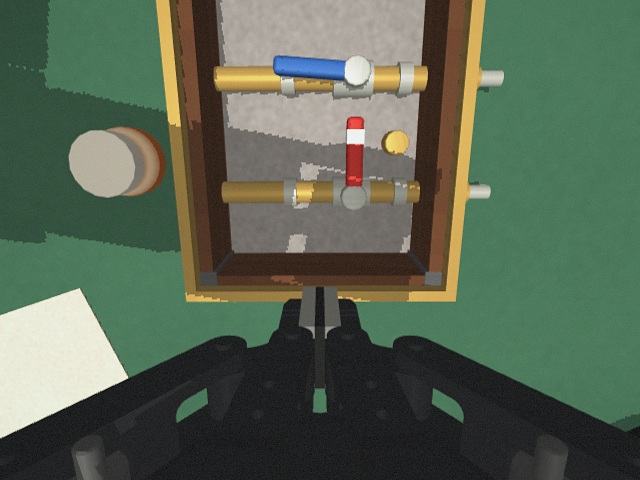

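View pics/s3.png

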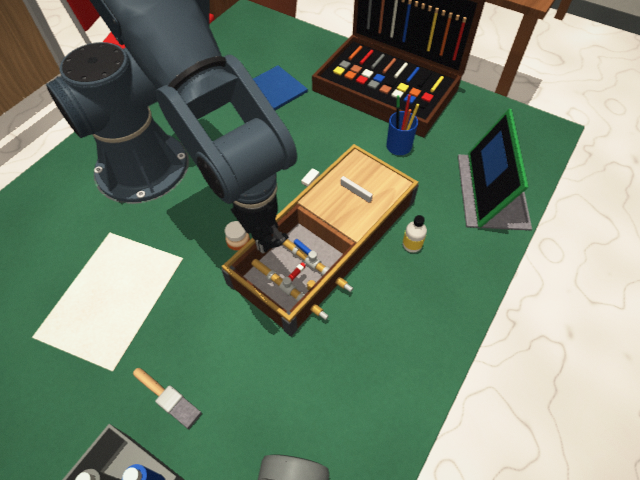

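The red handle is square across its pipe (px (355,118) to (355,195)), and the blue handle and fitting haven't moved. I'll check the cover's position, raise the hand and hand in.

```bash
python3 - <<'E'
from h import *
from cell import r
im=pickle.load(open("s3.pkl","rb"));Q=cloud(im); x,y=w2c(Q[...,0],Q[...,1]);Z=Q[...,2]
m=(Z>.096)&(Z<.108)&(abs(x)<.06)&(abs(y-.115)<.03)
print("rib",m.sum(),cv2.minAreaRect((np.c_[x[m],y[m]]*1000).astype(np.float32)))
r.move_linear(c2w(0,-.19,.30),vel=.2); r.sleep(.3)
print(r.current_t(),r.current_contact_force())
r.hand_in()
E
```

```text
rib 183 ((2.4504432678222656, 116.46669006347656), (14.58544635772705, 88.24657440185547), 89.98583221435547)
22.0583 [0.60384201 1.09492125 0.09931967]
the job is handed in; nothing more can be done
```

The job is done and was handed in at about 22 s of the 46 s allowed. With the fingers shut, I pushed the cover by its rib to the far stop. Then I swept the red handle clockwise to its stop, backed off and raised the hand clear.

**Cover:** the push force rose to 21 N at the stop. The final image puts the rib at case y +116.5 mm, against +117 mm expected.

**Red handle:** it was pressed against its stop with about 14 N. Afterwards it measured within 0.3° of square across its pipe.

**Things to leave alone:** the blue handle and the fitting read the same as before the turn, to within 0.5 mm. The jar, bottle, eraser, cup and brush look unmoved in the last picture; I did not measure them again.

**Disagreements:** the cameras differed by 2–4 mm in case x. For the rib, the last scene image gives +2.5 mm and the earlier wrist image −0.5 mm. I placed the case by the wrist camera. No check failed.

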